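# Find and seat the rocking cap on the dosing unit

## Robot

A 7-joint arm with a two-finger parallel gripper is mounted at the origin on the work surface. World frame = base frame: x ahead of the robot, y to its left, z up, the work surface at z = 0. Lengths are in mm, angles in rad, forces in N, time in s.
With the tool pointing down it reaches from about 400 to 850 mm from the base axis. Payload 4.4 kg.
Tool frame: the origin (TCP) lies between the finger pads; the fingertips stand 8 mm ahead of it and the grasp point (between the pads) lies 11 mm behind it; z points along the fingers, y is the line along which they close (so a half turn about z gives the same grasp; the last joint's range is limited). The gripper opens to 94 mm and grips with 3 to 60 N. Pads are 16 mm wide; open, the fingers measure 119 mm over their backs; the gripper's body (75 mm by 177 mm) begins 78 mm behind the grasp point.
Start: joints at [1.128, 0.628, 0.038, 1.517, -0.027, 0.996, -0.02], TCP at [239.194, -604.404, 213.478] pointing down, gripper open.
Joint ranges: [-3.06, 3.06], [-0.37, 2.12], [-1.25, 1.32], [0.18, 2.47], [-1.1, 4.24], [0.23, 1.98], [-2.94, 2.94]. Speed limits (rad/s): [2.57, 2.57, 3.14, 3.14, 3.14, 3.14, 3.14].

## Interface

Orientations are given as a unit quaternion [w, x, y, z].
In Python, from plant import env, cams, order gives the robot as it stands.
- The arm moves only by the tool servo_tool, never from a script. Its argument "targets" is a list of rows, each a list of 3 entries, a list of its own where there are three numbers: the turn, a rotation vector about the tool's x, y, z in units of 6 degrees (1.0 is 6 degrees), then the shift along the tool's x, y, z in units of 40 mm (1.0 is 40 mm), then the closure, from -1 (fully open) to 1 (shut). A call has 1 to 20 rows; each row is the pose to reach, as a shift and turn from the pose commanded when the call began, along the tool's axes at that moment; what a row does not reach only later rows make up. A row lasts 1/8 s, in which the tool goes at most 62.5 mm and 10.7 degrees, less where a joint would pass 70% of its speed; a pose out of reach is approached as far as the arm can. A call with a gripper value outside its range is refused whole. The fingers move at their own pace and stop on an object; "squeeze" is the grip in N (left out, the last holds). Time passes only in rows, so rows that repeat a pose let the fingers close. It gives the time, the measured TCP pose, the force, the opening and the grip force at its end, in the units of the state.
- env.observe(): the state, without advancing time (a new reading comes with each control period).
- cams.grab_frame(name): name is "scene" or "top" or "wrist"; returns (picture, depth): 420x560x3 uint8, blue, green, red; 420x560 float32, mm along the optical axis (not along the pixel's ray), 0 where there is no reading.
- cams.calibration(name): a dict with "intrinsics" (3x3 intrinsics, pixels), "xyz" and "orientation" of the camera in the world; the wrist camera has in their place "hand_eye" (4x4, takes a point from camera to tool coordinates, whose origin is the TCP and whose axes are the flange's). Camera axes: x right, y up, looking along -z (the intrinsics and any distortion apply to the point x, -y, -z); pixel columns grow to the right and rows downward; lengths in mm; the calibration is good to about 2 mm. A picture is of the moment at which its call begins: read the wrist's pose just before it. calibration takes no time and is no camera call.
- order.sign_off(): hands the job in; it is judged then, once.
The state is a dict: "time_s": time; "qpos": joint angles; "joint_vel": joint speeds; "effort": joint torques, N m; "ee_pos": TCP position; "ee_rot": TCP orientation; "ft_force": force on the tool from outside, world axes, zero at the start; "wrist_torque": the same for the moment, N m; "grip_width": finger opening in mm; "grasp_force": force on a finger pad.
Only numpy, scipy, OpenCV 4.12 (cv2) and the standard library are available. Lean on these libraries where they do the work, as an engineer would, in place of code of your own. Each camera call takes 0.05 s, during which the arm holds its last target. There are 200 camera calls.

## Task

One of the four yellow caps on the laundry's white dosing unit has not been pushed home and rocks. With the fingertips only, press lightly near the edge of the caps, one after another, until you find the one that rocks, then press that cap down firmly in its middle until it sits home. Do not lift a cap or push it out of its place, leave everything else where it stands, and finish clear of everything.

Things in the scene. Friction and masses are not known exactly. Their poses are not given: they have to be found in the camera images.
- unit: Dosing unit: a fixed white box 300 (x) x 340 (y) x 60 mm high on the bench. Origin: centre of its underside; x away from the robot, y to the left at yaw 0, z up. On its deck stand four grey square port collars, each covered by a cap.
- cap_1: The near right of four identical loose square yellow caps, at (-62, -64) mm in the unit's frame, square with it. 80 x 80 mm, orange spot in its middle; top plate 6 mm, skirt down to 14 mm below the top, over a 72 mm square collar with 2 mm play. Origin: centre of its top face, 82 to 87 mm above the bench; z up. Seated, it does not yield to a press within 30 mm of its middle.
- cap_2: The near left of four identical loose square yellow caps, at (-62, 64) mm in the unit's frame, square with it. 80 x 80 mm, orange spot in its middle; top plate 6 mm, skirt down to 14 mm below the top, over a 72 mm square collar with 2 mm play. Origin: centre of its top face, 82 to 87 mm above the bench; z up. Seated, it does not yield to a press within 30 mm of its middle.
- cap_3: The far right of four identical loose square yellow caps, at (62, -64) mm in the unit's frame, square with it. 80 x 80 mm, orange spot in its middle; top plate 6 mm, skirt down to 14 mm below the top, over a 72 mm square collar with 2 mm play. Origin: centre of its top face, 82 to 87 mm above the bench; z up. Seated, it does not yield to a press within 30 mm of its middle.
- cap_4: The far left of four identical loose square yellow caps, at (62, 64) mm in the unit's frame, square with it. 80 x 80 mm, orange spot in its middle; top plate 6 mm, skirt down to 14 mm below the top, over a 72 mm square collar with 2 mm play. Origin: centre of its top face, 82 to 87 mm above the bench; z up. Seated, it does not yield to a press within 30 mm of its middle.
- deck (a point): Middle of the deck's top face, 60 mm above the bench. The one loose cap (any of the four) stands level 3.5 mm above its collar, on a 20 mm square latch under its middle. Collars differ in height by up to 4 mm, so height does not tell it. About 1 N pressed 26 mm from its middle, towards the middle of a side, tips it by 0.10 to 0.13 rad; let go, it falls back level.
- latch (a joint): The latch plunger under the loose cap, whichever that is, hidden from view; value in m: 0 = up (cap loose), 0.0035 = pushed in (cap seated on its collar). It stays where it is pushed. Pressing the loose cap in its middle with more than 9 N (12 to 20 N is good) drives it in.
- bobbin: Red thread bobbin, 24 mm across, 28 mm high, loose, standing on the deck between the four caps. Leave alone. Origin: centre of its underside.
- measure: Small blue measuring cup, 36 mm across, 35 mm high, loose, standing on the deck near its left (+y) edge. Leave alone. Origin: centre of its underside.
- blue_bottle: Blue bottle, 68 mm across, 190 mm high, loose, on the bench to the left. Leave alone. Origin: centre of its underside.
- amber_jar: Amber jar, 72 mm across, 90 mm high, loose, on the bench to the left. Leave alone. Origin: centre of its underside.
- bowl: Blue bowl, 110 mm across, 50 mm high, loose, on the bench to the right. Leave alone. Origin: centre of its underside.
- brush: Hand brush, about 0.2 m long, lying on the bench to the right, loose. Leave alone. Origin: in the brush, on its underside.
- red_bottle: Red bottle, 60 mm across, 150 mm high, loose, on the bench to the right and far. Leave alone. Origin: centre of its underside.
There are look-alikes about, which are no part of the job. Leave any purple or red look-alike of the cap_1 alone.

How it is judged:
By the outcome, as a careful person would: the job done as asked, in the order asked, and still so for the second after the job is handed in, with the robot touching nothing.
It also fails if it takes over 56 s, if anything falls off the work surface, if the arm or the gripper's body presses on something with over 40 N, if the wrist force passes 120 N, or if a joint passes its speed limit or range.

## Working session

There is one attempt and no reset: what is moved stays moved. The work goes in short steps, Python scripts to look and compute and a tool call to move; the robot and the scene stay as the last step left them, time stands still between calls to the robot, and variables do not carry over. Pictures are saved under pics/ and viewed, at most 10 in all, crops included, and the job is handed in when it is done.

Besides the shell and the picture viewer there is one more tool, called after ">>>" as a command line: name --argument value ..., lists and objects as JSON in quotes. servo_tool: Moves the arm, as the interface text tells. Its arguments: {"type":"object","properties":{"targets":{"type":"array","items":{"type":"array"}},"squeeze":{"type":"number"}},"required":["targets"]}

```bash
mkdir -p pics; ls; cat > h.py <<'E'
import numpy as np, cv2
from scipy.spatial.transform import Rotation as R
from plant import env,cams,order
def q2R(q): return R.from_quat([q[1],q[2],q[3],q[0]]).as_matrix()
def pix2pt(c,u,v,d=None,z=None):
    K=np.array(c['intrinsics']); r=np.array([(u-K[0,2])/K[0,0],-(v-K[1,2])/K[1,1],-1.])
    o=np.array(c['xyz'],float); w=q2R(c['orientation'])@r
    return o+w*(d if d is not None else (z-o[2])/w[2])
E
python3 - <<'E'
from h import *
s=env.observe(); print({k:np.round(v,3) for k,v in s.items()})
for n in ("top","scene"):
    im,d=cams.grab_frame(n); c=cams.calibration(n); print(n,c)
    cv2.imwrite(f'pics/{n}0.png',im); np.save(f'{n}0.npy',d)
E
```

```text
pics
{'time_s': np.float64(0.0), 'qpos': array([ 1.128,  0.629,  0.038,  1.518, -0.027,  0.996, -0.02 ]), 'joint_vel': array([-0.001, -0.001, -0.   , -0.   , -0.002,  0.001, -0.002]), 'effort': array([ 0.0000e+00, -5.4973e+01,  1.1430e+00, -1.8663e+01, -5.2000e-02,
        2.4000e-02,  0.0000e+00]), 'ee_pos': array([ 238.929, -603.794,  212.583]), 'ee_rot': array([-0.001,  0.982,  0.187, -0.   ]), 'ft_force': array([-0.267,  0.889,  1.572]), 'wrist_torque': array([ 0.005, -0.044, -0.024]), 'grasp_force': np.float64(0.0), 'grip_width': np.float64(94.212)}
top {'intrinsics': array([[403.24657029,   0.        , 282.33941524],
       [  0.        , 403.24657029, 204.25256777],
       [  0.        ,   0.        ,   1.        ]]), 'xyz': array([325.58341649,   2.13576871, 954.5203463 ]), 'orientation': array([-0.69903782, -0.07688187,  0.07990931,  0.70643457])}
scene {'intrinsics': array([[407.61871067,   0.        , 278.95022533],
       [  0.        , 407.61871067, 210.39961355],
       [  0.        ,   0.        ,   1.        ]]), 'xyz': array([1012.07939133,  218.70954897,  798.02181047]), 'orientation': array([0.51835552, 0.17256449, 0.27370348, 0.79159046])}
```

View pics/top0.png

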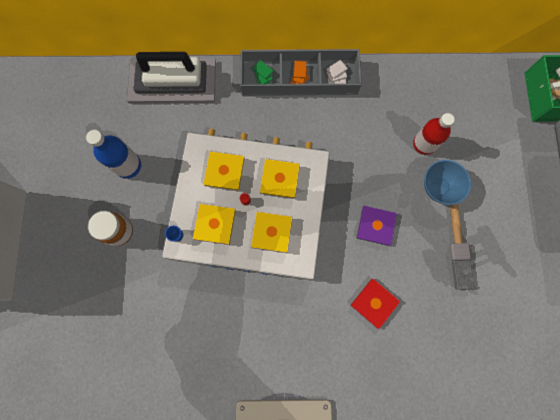

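View pics/scene0.png

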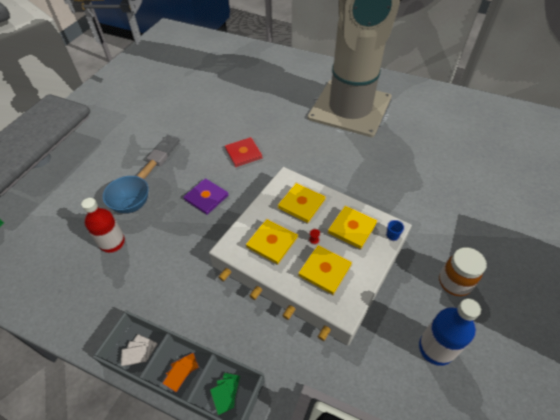

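```bash
python3 - <<'E'
from h import *
for n in ("top","scene"):
    im=cv2.imread(f'pics/{n}0.png'); d=np.load(f'{n}0.npy'); c=cams.calibration(n)
    h=cv2.cvtColor(im,cv2.COLOR_BGR2HSV)
    for name,lo,hi in (("yellow",(22,110,90),(35,255,255)),("orange",(8,130,90),(20,255,255)),("red",(0,130,60),(7,255,255)),("blue",(95,110,40),(125,255,255)),("purple",(126,60,40),(165,255,255))):
        m=cv2.inRange(h,lo,hi)
        k,l,st,ce=cv2.connectedComponentsWithStats(m)
        for i in range(1,k):
            if st[i,4]>40:
                ys,xs=np.where(l==i); dd=np.median(d[l==i])
                print(n,name,st[i,4],ce[i].round(1),st[i,:4],pix2pt(c,*ce[i],d=dd).round(1), pix2pt(c,*ce[i],z=84.5).round(1))
E
```

```text
top yellow 29285 [275.8  25.7] [  0   0 560  56] [1385.2   12.5 -471.2] [972.2   8.4  84.5]
top yellow 1127 [223.5 170.4] [204 152  40  38] [602.2 129.2  82.8] [601.7 129.   84.5]
top yellow 1130 [279.3 178.1] [260 159  39  39] [583.    3.4  82.4] [582.4   3.4  84.5]
top yellow 1215 [213.8 223.6] [193 204  42  40] [480.6 148.   82.3] [480.2 147.7  84.5]
top yellow 1213 [271.3 231.6] [251 212  41  40] [461.5  22.1  83. ] [461.2  22.1  84.5]
top orange 317 [299.5  72.5] [290  60  20  24] [883.1 -51.   19.4] [844.3 -47.3  84.5]
top orange 84 [223.3 169.4] [219 165  10  10] [604.4 129.6  83.1] [604.  129.4  84.5]
top orange 84 [279.4 177.3] [275 173  10  10] [584.6   3.2  83. ] [584.2   3.2  84.5]
top orange 97 [213.7 223. ] [209 218  11  11] [481.9 148.3  82.8] [481.6 148.   84.5]
top orange 64 [377.  224.8] [373 221   9   9] [ 486.1 -226.6   13.8] [ 474.  -209.4   84.5]
top orange 95 [271.2 231.2] [266 226  11  11] [462.3  22.3  83.5] [462.2  22.2  84.5]
top orange 96 [375.4 303. ] [370 298  11  11] [ 306.3 -211.7   13.6] [ 307.7 -195.6   84.5]
top red 495 [434.9 131.9] [422 118  28  2
[... 2483 characters left out ...]
 0  16   4] [-1072.3 -1930.   -486.8] [-145.5 -974.6   84.5]
scene blue 2060 [184.1  11.6] [137   0  93  33] [-1141.1 -1414.1  -491.6] [-179.2 -684.6   84.5]
scene blue 331 [114.4  19.8] [99  9 31 21] [-1077.6 -1974.   -626. ] [ -35.  -879.9   84.5]
scene blue 1172 [124.9 194.5] [103 177  44  35] [ 570.9 -405.6   20.4] [ 607.2 -354.2   84.5]
scene blue 245 [394.4 229.6] [387 221  17  19] [458.2 235.6  82.9] [459.5 235.5  84.5]
scene blue 1295 [452.5 329.1] [432 308  44  41] [658.  373.7 131.6] [633.  384.6  84.5]
scene blue 120 [429.2 356.6] [419 340  30  26] [669.6 368.8  17.6] [698.9 355.9  84.5]
scene purple 878 [205.7 195.9] [183 178  46  37] [ 489.9 -221.4   13.2] [ 537.4 -181.4   84.5]
```

The top view shows four yellow caps, with orange spots at about (271,231), (214,223), (279,177) and (223,169). The red bobbin is at (245,199) between them and the blue cup is at (174,233). The flat purple (377,225) and red (375,303) look-alikes lie on the bench to the right. The scene view agrees. The spot spacings come out at 127.7 and 124.2 mm against 128 and 124 given, and the heights are about 83–84 mm.

Next I'll write the move helper.

```bash
cat >> h.py <<'E'
C={1:(461.5,22.8),2:(481,149),3:(584.3,4.2),4:(603.5,130.5)}; YAW=-0.152
def tgt(cap,ux,uy): # world xy of a point given in cap frame
    c,s=np.cos(YAW),np.sin(YAW); return np.array([C[cap][0]+c*ux-s*uy,C[cap][1]+s*ux+c*uy])
def shift(p0,yaw0,p1): # tool-axes shift in units of 40 mm, tool pointing straight down
    d=np.array(p1)-p0; c,s=np.cos(yaw0),np.sin(yaw0)
    return (np.array([c*d[0]+s*d[1], s*d[0]-c*d[1], -d[2]])/40).round(3)
def stat(n=6):
    f=[];p=[]
    for i in range(n):
        cams.grab_frame("wrist"); s=env.observe(); f.append(s['ft_force']);p.append(s['ee_pos'])
    print(round(s['time_s'],2),'F',np.mean(f,0).round(2),np.std(f,0).round(2),'P',np.mean(p,0).round(2),np.std(p,0).round(2),'rot',np.round(s['ee_rot'],4))
E
python3 - <<'E'
from h import *
s=env.observe();q=s['ee_rot'];y=2*np.arctan2(q[2],q[1]);print(y,np.rad2deg(y-YAW)/6)
stat(5)
for k in (1,2,3,4): print(k,tgt(k,-26,0))
print(shift([239.2,-604.4,213.5],0.376,[*tgt(1,-26,0),213.5]),shift([239.2,-604.4,213.5],0.376,[*tgt(1,-26,0),112]))
E
```

```text
0.37681505942845567 5.049811841368387
0.35 F [0.12 0.04 0.15] [0.38 0.17 0.38] P [ 239.07 -604.13  213.04] [0.04 0.1  0.16] rot [-2.000e-04  9.823e-01  1.873e-01 -0.000e+00]
1 [435.79977417  26.73679974]
2 [455.29977417 152.93679974]
3 [558.59977417   8.13679974]
4 [577.79977417 134.43679974]
[ 10.366 -12.871  -0.   ] [ 10.366 -12.871   2.538]
```

>>> servo_tool --targets '[[[0,0,5.05],[10.37,-12.87,0],1],[[0,0,5.05],[10.37,-12.87,0],1],[[0,0,5.05],[10.37,-12.87,0],1],[[0,0,5.05],[10.37,-12.87,0],1],[[0,0,5.05],[10.37,-12.87,0],1],[[0,0,5.05],[10.37,-12.87,0],1],[[0,0,5.05],[10.37,-12.87,0],1],[[0,0,5.05],[10.37,-12.87,0],1],[[0,0,5.05],[10.37,-12.87,0],1],[[0,0,5.05],[10.37,-12.87,0],1],[[0,0,5.05],[10.37,-12.87,0],1],[[0,0,5.05],[10.37,-12.87,0],1],[[0,0,5.05],[10.37,-12.87,2.5],1],[[0,0,5.05],[10.37,-12.87,2.5],1],[[0,0,5.05],[10.37,-12.87,2.5],1],[[0,0,5.05],[10.37,-12.87,2.5],1]]' --squeeze 10

```text
time_s: 2.35
ee_pos: [436.2, 26.1, 114.5]
ee_rot: [0.0, 0.997, -0.077, 0.001]
ft_force: [-0.2, -0.1, -0.2]
grip_width: 0.5
grasp_force: 0.0
```

```bash
python3 - <<'E'
from h import *
stat(3)
im,d=cams.grab_frame("wrist");cv2.imwrite('pics/w1.png',im);np.save('w1.npy',d);print(env.observe()['grip_width'])
print(cams.calibration("wrist"))
E
```

```text
2.5 F [-0.23  0.19 -0.12] [0.44 0.89 0.63] P [436.72  26.55 114.98] [0.07 0.15 0.05] rot [-3.000e-04  9.971e-01 -7.620e-02  1.700e-03]
0.5367411100427506
{'intrinsics': array([[366.3553539 ,   0.        , 277.36629652],
       [  0.        , 366.3553539 , 215.85102261],
       [  0.        ,   0.        ,   1.        ]]), 'hand_eye': array([[-5.18948343e-04,  9.58279837e-01,  2.85831219e-01,
         8.37720301e+01],
       [ 9.99999375e-01,  2.14095679e-04,  1.09779627e-03,
        -2.65308626e-01],
       [ 9.90800800e-04,  2.85831609e-01, -9.58279348e-01,
        -1.71926515e+02],
       [ 0.00000000e+00,  0.00000000e+00,  0.00000000e+00,
         1.00000000e+00]])}
```

View pics/w1.png

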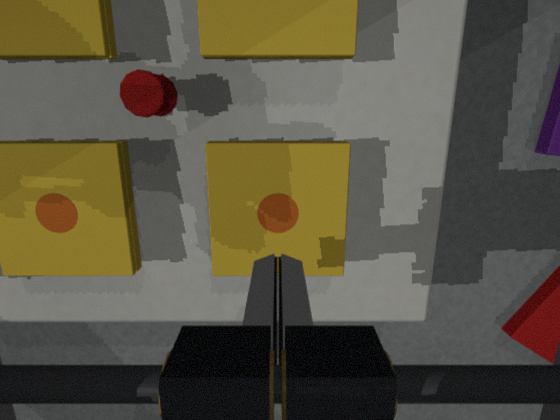

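The wrist view shows cap_1 at (278,208), square with the tool, with its spot at (278,213). The closed fingertips at (278,258) are over the cap's near edge. The bobbin at (148,93) is well clear.

```bash
cat >> h.py <<'E'
def cap(im,d,s):
    """plane of the cap nearest the picture's middle, seen by the wrist camera: spot in world, tilt (rad) about world axes"""
    c=cams.calibration("wrist");K=c['intrinsics'];H=np.array(c['hand_eye']);h=cv2.cvtColor(im,cv2.COLOR_BGR2HSV)
    v,u=np.mgrid[:420,:560]; P=np.stack([(u-K[0,2])/K[0,0]*d,-(v-K[1,2])/K[1,1]*d,-d],-1)
    W=(P@H[:3,:3].T+H[:3,3])@q2R(s['ee_rot']).T+s['ee_pos']
    m=cv2.erode(cv2.inRange(h,(20,100,40),(36,255,255)),np.ones((5,5)))
    o=cv2.inRange(h,(3,100,40),(18,255,255)); o[:, :180]=0;o[:,380:]=0;o[:120]=0;o[330:]=0
    k,l,st,ce=cv2.connectedComponentsWithStats(o); i=1+np.argmax(st[1:,4]); sp=W[int(ce[i][1]),int(ce[i][0])]
    g=(m>0)&(d>0)&(np.hypot(*(W[...,:2]-sp[:2]).transpose(2,0,1))<40)&(abs(W[...,2]-sp[2])<8)
    A=W[g]-sp; X=np.c_[A[:,:2],np.ones(len(A))]
    for _ in range(3):
        b=np.linalg.lstsq(X,A[:,2],rcond=None)[0]; r=abs(X@b-A[:,2]); X,A=X[r<2],A[r<2]
    c_,s_=np.cos(YAW),np.sin(YAW)
    print('spot',sp.round(1),'px',ce[i].round(0),'slope along unit x,y',round(b[0]*c_+b[1]*s_,4),round(-b[0]*s_+b[1]*c_,4),'n',len(A))
def look(n=4):
    stat(n); s=env.observe(); im,d=cams.grab_frame("wrist"); cap(im,d,s); return im
E
python3 - <<'E'
from h import *
look(2)
E
```

```text
2.65 F [-0.12  0.2  -0.07] [0.01 0.17 0.01] P [436.25  26.89 114.54] [0.09 0.02 0.11] rot [-2.000e-04  9.971e-01 -7.600e-02  1.000e-03]
spot [462.3  23.6  83.8] px [278. 212.] slope along unit x,y -0.0002 0.0004 n 11857
```

>>> servo_tool --targets '[[[0,0,0],[0,0,0.4],1],[[0,0,0],[0,0,0.4],1],[[0,0,0],[0,0,0.4],1]]'

```text
time_s: 3.08
ee_pos: [435.7, 26.9, 97.8]
ee_rot: [-0.0, 0.997, -0.076, 0.0]
ft_force: [0.1, 0.1, -0.9]
grip_width: 0.5
grasp_force: 0.0
```

```bash
python3 - <<'E'
from h import *
look(3)
E
```

```text
3.23 F [ 0.28 -0.15  0.43] [0.46 0.8  0.28] P [435.81  26.93  97.91] [0.02 0.02 0.02] rot [-1.000e-04  9.971e-01 -7.600e-02  4.000e-04]
spot [462.2  23.6  83.9] px [278. 220.] slope along unit x,y 0.0007 0.0008 n 13283
```

>>> servo_tool --targets '[[[0,0,0],[0,0,0.06],1],[[0,0,0],[0,0,0.12],1],[[0,0,0],[0,0,0.14],1],[[0,0,0],[0,0,0.15],1],[[0,0,0],[0,0,0.15],1]]'

```text
time_s: 3.9
ee_pos: [435.3, 26.9, 91.6]
ee_rot: [0.0, 0.997, -0.076, -0.0]
ft_force: [-0.5, 0.1, 2.7]
grip_width: 0.1
grasp_force: 1.1
```

```bash
python3 - <<'E'
from h import *
look(3)
E
```

```text
4.05 F [-0.53 -0.11  2.64] [0.23 0.39 1.02] P [435.36  26.88  91.55] [0.01 0.01 0.01] rot [ 0.000e+00  9.971e-01 -7.600e-02 -1.000e-04]
spot [462.3  23.4  84.8] px [277. 223.] slope along unit x,y 0.0008 0.0011 n 14017
```

Cap 1 takes 2.6 N with a slope of 0.001, so it is seated. On to cap 2.

>>> servo_tool --targets '[[[0,0,0],[0,0,-0.6],1],[[0,0,0],[0,0,-0.6],1],[[0,0,0],[0,-3.19,-0.6],1],[[0,0,0],[0,-3.19,-0.6],1],[[0,0,0],[0,-3.19,-0.6],1],[[0,0,0],[0,-3.19,-0.6],1],[[0,0,0],[0,-3.19,-0.6],1],[[0,0,0],[0,-3.19,-0.15],1],[[0,0,0],[0,-3.19,-0.15],1],[[0,0,0],[0,-3.19,-0.15],1]]'

```text
time_s: 5.35
ee_pos: [455.0, 152.1, 97.8]
ee_rot: [0.0, 0.997, -0.077, 0.0]
ft_force: [-0.0, -0.2, -0.2]
grip_width: 0.3
grasp_force: 0.0
```

```bash
python3 - <<'E'
from h import *
look(3)
E
```

```text
5.5 F [-0.18  0.38  0.02] [0.36 0.23 0.55] P [455.2  152.62  97.97] [0.03 0.17 0.02] rot [-2.000e-04  9.971e-01 -7.630e-02  4.000e-04]
spot [481.7 150.   84. ] px [277. 220.] slope along unit x,y 0.001 0.0012 n 13242
```

>>> servo_tool --targets '[[[0,0,0],[0,0,0.06],1],[[0,0,0],[0,0,0.12],1],[[0,0,0],[0,0,0.14],1],[[0,0,0],[0,0,0.15],1],[[0,0,0],[0,0,0.16],1],[[0,0,0],[0,0,0.16],1]]'

```text
time_s: 6.3
ee_pos: [454.8, 153.0, 91.1]
ee_rot: [-0.0, 0.997, -0.076, 0.0]
ft_force: [-0.2, 0.4, 1.0]
grip_width: 0.6
grasp_force: 0.2
```

```bash
python3 - <<'E'
from h import *
look(3)
E
```

```text
6.45 F [0.02 0.35 0.03] [0.32 0.39 0.49] P [454.82 153.03  91.14] [0.01 0.01 0.  ] rot [-0.      0.9971 -0.076   0.    ]
spot [481.6 150.1  83.5] px [277. 223.] slope along unit x,y 0.0013 0.0005 n 13954
```

>>> servo_tool --targets '[[[0,0,0],[0,0,0.015],1],[[0,0,0],[0,0,0.03],1],[[0,0,0],[0,0,0.03],1]]'

```text
time_s: 6.88
ee_pos: [454.3, 153.1, 89.8]
ee_rot: [0.0, 0.997, -0.076, -0.0]
ft_force: [-1.7, 0.3, 2.3]
grip_width: 0.4
grasp_force: 1.0
```

```bash
python3 - <<'E'
from h import *
look(3)
E
```

```text
7.03 F [-2.04  0.34  1.59] [0.62 0.52 0.16] P [454.39 153.05  89.83] [0.04 0.02 0.01] rot [ 1.000e-04  9.971e-01 -7.590e-02 -3.000e-04]
spot [481.2 150.1  85.4] px [277. 225.] slope along unit x,y 0.1217 0.0024 n 13887
```

Cap 2 tips by 0.122 rad under about 2 N, so it's the loose one. I'll lift straight off, move over its middle and check it has fallen back level.

>>> servo_tool --targets '[[[0,0,0],[0,0,-0.1],1],[[0,0,0],[0,0,-0.4],1],[[0,0,0],[0,0,-0.4],1],[[0,0,0],[0,0,-0.4],1]]'

```text
time_s: 7.58
ee_pos: [455.1, 153.0, 106.2]
ee_rot: [-0.0, 0.997, -0.076, 0.0]
ft_force: [-0.2, -0.8, 0.1]
grip_width: 0.5
grasp_force: 0.0
```

```bash
python3 - <<'E'
from h import *
cv2.imwrite('pics/w2.png',look(3))
E
```

```text
7.72 F [ 0.15  0.3  -0.79] [0.37 0.44 0.15] P [454.79 153.01 105.84] [0.05 0.   0.08] rot [ 0.000e+00  9.971e-01 -7.600e-02 -1.000e-04]
spot [481.7 150.1  84. ] px [277. 215.] slope along unit x,y 0.0009 0.0014 n 12632
```

View pics/w2.png

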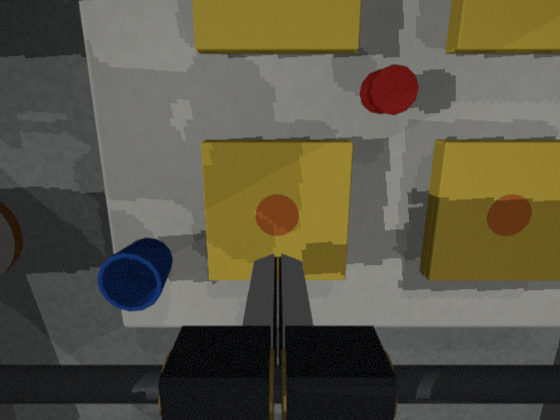

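The cap is back level and in place: spot at (277,215), same position as before. The bobbin at (390,90) and the cup at (135,275) are untouched. Next I'll press the middle.

>>> servo_tool --targets '[[[0,0,0],[0.665,-0.015,0],1],[[0,0,0],[0.665,-0.015,0],1],[[0,0,0],[0.665,-0.015,0],1],[[0,0,0],[0.665,-0.015,0.2],1],[[0,0,0],[0.665,-0.015,0.33],1],[[0,0,0],[0.665,-0.015,0.36],1],[[0,0,0],[0.665,-0.015,0.39],1],[[0,0,0],[0.665,-0.015,0.41],1],[[0,0,0],[0.665,-0.015,0.41],1]]'

```text
time_s: 8.9
ee_pos: [480.2, 149.5, 89.9]
ee_rot: [0.0, 0.997, -0.076, -0.001]
ft_force: [-2.3, -0.0, 7.0]
grip_width: 1.0
grasp_force: 3.2
```

```bash
python3 - <<'E'
from h import *
stat(3)
E
```

```text
9.05 F [-2.65 -0.75  6.66] [0.28 0.11 0.43] P [480.27 149.55  89.87] [0.   0.02 0.01] rot [ 1.000e-04  9.971e-01 -7.590e-02 -7.000e-04]
```

>>> servo_tool --targets '[[[0,0,0],[0,0,0.01],1],[[0,0,0],[0,0,0.02],1],[[0,0,0],[0,0,0.03],1],[[0,0,0],[0,0,0.04],1],[[0,0,0],[0,0,0.05],1],[[0,0,0],[0,0,0.05],1]]'

```text
time_s: 9.8
ee_pos: [480.2, 149.6, 87.9]
ee_rot: [0.0, 0.997, -0.076, -0.001]
ft_force: [-2.5, -1.4, 7.9]
grip_width: 0.5
grasp_force: 3.8
```

```bash
python3 - <<'E'
from h import *
stat(2)
E
```

```text
9.9 F [-2.23 -0.82  8.12] [0.02 0.54 0.25] P [480.25 149.54  87.96] [0.   0.01 0.01] rot [ 1.000e-04  9.971e-01 -7.590e-02 -8.000e-04]
```

>>> servo_tool --targets '[[[0,0,0],[0,0,0.015],1],[[0,0,0],[0,0,0.03],1],[[0,0,0],[0,0,0.045],1],[[0,0,0],[0,0,0.055],1],[[0,0,0],[0,0,0.055],1]]'

```text
time_s: 10.52
ee_pos: [480.3, 149.6, 87.5]
ee_rot: [-0.0, 0.997, -0.076, -0.0]
ft_force: [-6.7, -1.0, 25.9]
grip_width: 0.3
grasp_force: 13.1
```

```bash
python3 - <<'E'
from h import *
stat(2)
E
```

```text
10.62 F [-6.68 -2.13 26.57] [0.2  0.29 0.29] P [480.26 149.53  87.54] [0.   0.01 0.01] rot [-2.000e-04  9.971e-01 -7.600e-02 -5.000e-04]
```

The cap stopped hard at 26 N after about 3.4 mm of travel. I'll lift off and verify.

>>> servo_tool --targets '[[[0,0,0],[0,0,-0.05],1],[[0,0,0],[0,0,-0.15],1],[[0,0,0],[-0.67,0,-0.7],1],[[0,0,0],[-0.67,0,-0.7],1],[[0,0,0],[-0.67,0,-0.7],1],[[0,0,0],[-0.67,0,-0.7],1]]'

```text
time_s: 11.38
ee_pos: [455.3, 153.4, 112.7]
ee_rot: [0.0, 0.997, -0.076, 0.0]
ft_force: [0.5, 1.0, -0.3]
grip_width: 0.4
grasp_force: 0.0
```

```bash
python3 - <<'E'
from h import *
look(3)
E
```

```text
11.53 F [ 0.11 -0.14  0.09] [0.31 0.36 0.28] P [455.1  153.4  112.78] [0.1  0.02 0.03] rot [ 2.000e-04  9.971e-01 -7.620e-02 -2.000e-04]
spot [481.9 150.   80.9] px [278. 210.] slope along unit x,y 0.001 0.001 n 11782
```

It dropped 3.1 mm, and it is level and in place. A light edge press will confirm it no longer rocks.

>>> servo_tool --targets '[[[0,0,0],[0,0,0.5],1],[[0,0,0],[0,0,0.58],1],[[0,0,0],[0,0,0.6],1],[[0,0,0],[0,0,0.615],1],[[0,0,0],[0,0,0.63],1],[[0,0,0],[0,0,0.64],1],[[0,0,0],[0,0,0.64],1]]'

```text
time_s: 12.45
ee_pos: [454.8, 153.7, 87.8]
ee_rot: [-0.0, 0.997, -0.076, 0.0]
ft_force: [-0.7, -0.2, 0.4]
grip_width: 0.5
grasp_force: 0.0
```

```bash
python3 - <<'E'
from h import *
look(3)
E
```

```text
12.6 F [ 0.14 -0.39 -0.  ] [0.09 0.21 0.05] P [454.76 153.69  87.77] [0.01 0.01 0.  ] rot [-0.000e+00  9.971e-01 -7.590e-02  1.000e-04]
spot [481.6 150.3  80.4] px [278. 223.] slope along unit x,y 0.0006 0.0008 n 13996
```

>>> servo_tool --targets '[[[0,0,0],[0,0,0.01],1],[[0,0,0],[0,0,0.015],1],[[0,0,0],[0,0,0.02],1],[[0,0,0],[0,0,0.02],1]]'

```text
time_s: 13.15
ee_pos: [454.8, 153.7, 87.7]
ee_rot: [-0.0, 0.997, -0.076, 0.0]
ft_force: [-2.1, -0.9, 9.0]
grip_width: 0.6
grasp_force: 4.8
```

```bash
python3 - <<'E'
from h import *
look(3)
E
```

```text
13.3 F [-2.1  -0.66  9.97] [0.2  0.79 0.29] P [454.79 153.68  87.68] [0.01 0.01 0.01] rot [-2.000e-04  9.971e-01 -7.600e-02  2.000e-04]
spot [481.7 150.2  80.7] px [278. 223.] slope along unit x,y 0.0011 0.0007 n 14014
```

It holds 10 N at the edge without tilting, so it is seated. Now I'll retreat upward.

>>> servo_tool --targets '[[[0,0,0],[0,0,-0.1],1],[[0,0,0],[0,0,-1],1],[[0,0,0],[0,0,-3],1],[[0,0,0],[0,0,-3],1],[[0,0,0],[0,0,-3],1],[[0,0,0],[0,0,-3],1],[[0,0,0],[0,0,-3],1]]'

```text
time_s: 14.22
ee_pos: [453.9, 153.3, 205.6]
ee_rot: [0.001, 0.997, -0.076, -0.001]
ft_force: [0.3, 0.2, -0.6]
grip_width: 0.4
grasp_force: 0.0
```

```bash
python3 - <<'E'
from h import *
look(2)
im,_=cams.grab_frame("scene");cv2.imwrite('pics/s2.png',im)
E
```

```text
14.32 F [ 0.05 -0.17  0.62] [0.24 0.34 0.14] P [454.09 153.38 205.8 ] [0.1  0.02 0.09] rot [ 5.000e-04  9.971e-01 -7.600e-02 -9.000e-04]
spot [481.5 150.   81.4] px [277. 178.] slope along unit x,y 0.0012 0.0015 n 6223
```

View pics/s2.png

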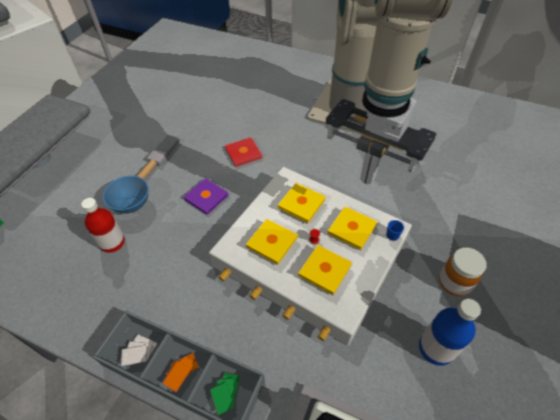

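The scene view shows everything where it was: caps at (302,200), (352,226), (271,239) and (325,267), bobbin at (314,236), cup at (395,230). The arm is clear above.

```bash
python3 -c "
from h import *
print(order.sign_off())"
```

```text
the job is handed in; nothing more can be done
None
```

Cap_2 (near left) was the loose one: it tipped 0.12 rad under a light edge press, I pressed it home in its middle (26 N, a little over the suggested 12–20 N), it no longer rocks, nothing else moved in the final picture, and the job is handed in with the arm clear.

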